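# Make up two fitting kits

### The arm

A 6-joint arm with a two-finger parallel gripper is mounted at the origin on the work surface. World frame = base frame: x ahead of the robot, y to its left, z up, the work surface at z = 0. Lengths are in m, angles in rad, forces in N, time in s.
With the tool pointing down it reaches from about 0.275 to 0.725 m from the base axis. Payload 5.6 kg.
Tool frame: the origin (TCP) lies midway between the tips of the shut fingers; the grasp point (between the pads) lies 19 mm behind it; z points along the fingers, y is the line along which they close (so a half turn about z gives the same grasp; the last joint's range is limited). The gripper opens to 85 mm and grips with 20 to 120 N. Pads are 22 mm wide; open, the fingers measure 114 mm over their backs; the gripper's body (76 mm by 85 mm) begins 54 mm behind the grasp point. The pads swing forward as they close: fully open they stand 13 mm farther back than shut.
Start: joints at [-0.997, 0.255, 0.108, 0, -1.424, -0.285], TCP at [0.157, -0.527, 0.199] pointing down, gripper open.
Joint ranges: [-2.95, 2.95], [-1.21, 1.97], [-1.09, 1.5], [-2.87, 1.71], [-2.94, -0.07], [-3.05, 3.05]. Speed limits (rad/s): [2.57, 2.57, 3.14, 3.14, 3.14, 3.14].

### API

Orientations are given as a unit quaternion [x, y, z, w].
In Python, from workcell import * gives the robot as it stands. The module is installed in compiled form; this text tells all that it offers.
- The arm moves only by the tool move_arm, never from a script. Its argument "rows" is a list of rows, each a list of 5 numbers: the gripper's target within -1 to 1 (shut at 1, half-way at 0, fully open at -1), then the shift along the tool's x, y, z in m, then the turn about the tool's z in rad. In form: [[jaw, dx, dy, dz, spin], ...]. A call has exactly 8 rows; each row is the pose to reach, as a shift and turn from the pose commanded when the call began, along the tool's axes at that moment; what a row does not reach only later rows make up. A row lasts 1/8 s, in which the tool goes at most 62.5 mm and 10.7 degrees, less where a joint would pass 70% of its speed; a pose out of reach is approached as far as the arm can. A call with a gripper value outside its range is refused whole. The fingers move at their own pace and stop on an object; "newtons" is the grip in N (left out, the last holds). Time passes only in rows, so rows that repeat a pose let the fingers close, or fill a call up. It gives the time, the measured TCP pose, the force, the opening and the grip force at its end, in the units of the state.
- get_obs(): the state, without advancing time (a new reading comes with each control period).
- get_image(name): name is "side" or "top"; returns a dict with "frame" (480x640x3 uint8, red, green, blue), "camera_matrix" (3x3 intrinsics, pixels), "cam_to_world" (4x4, takes a point from camera to world coordinates). Camera axes: x right, y down, z forward; pixel columns grow to the right and rows downward; lengths in m; the calibration is good to about 2 mm. A picture is of the moment at which its call begins. There is no depth.
- close_job(): hands the job in; it is judged then, once.
The state is a dict: "time": time; "q": joint angles; "joint_velocities": joint speeds; "tau": joint torques, N m; "tcp_pos": TCP position; "ee_rot": TCP orientation; "force": force on the tool from outside, world axes, zero at the start; "torque": the same for the moment, N m; "finger_gap": finger opening in m; "gripper_force": force on a finger pad.
Only numpy, scipy, OpenCV 4.12 (cv2) and the standard library are available. Lean on these libraries where they do the work, as an engineer would, in place of code of your own. Each camera call takes 0.05 s, during which the arm holds its last target. There are 200 camera calls.

### The job

Make up two kits of steel fittings from the orange stock board: the tall sleeve, the hexagonal coupling and the solid plug go into the carton with three cells, the flanged bush and the square block into the carton with two cells. Stand one part in each cell, upright on the carton's floor as it stood on the board (which cell of its carton does not matter). Leave the short sleeve standing on the board and the spanner lying where they are.

Things in the scene. Friction and masses are not known exactly. Their poses are not given: they have to be found in the camera images.
- tall_sleeve: Stands upright on the orange board at the start. Origin: centre of the underside, z up through its axis. Plain round steel sleeve, 34 mm diameter, 72 mm high, dark bore showing on top (for looks only, nothing goes in). 0.25 kg.
- hex_coupling: Stands upright on the orange board at the start. Origin: centre of the underside, z up through its axis. Hexagonal steel coupling, 38 mm across flats, 54 mm high, with a dark bore on top. Its x axis is normal to one pair of flats (the others at 60 degrees). 0.3 kg.
- plug: Stands upright on the orange board at the start. Origin: centre of the underside, z up through its axis. Solid round steel plug with no bore, 40 mm diameter up to 50 mm height, then a chamfer to a 24 mm flat top at 58 mm. 0.35 kg.
- flanged_bush: Stands upright on the orange board at the start. Origin: centre of the underside, z up through its axis. Steel bush: round flange 44 mm diameter and 8 mm thick at the bottom, above it a neck 28 mm in diameter up to 56 mm total height, small dark bore on top. Grip it by the neck. 0.22 kg.
- square_block: Stands upright on the orange board at the start. Origin: centre of the underside, z up through its axis. Square steel block, 36 by 36 mm, sides along its x and y, 54 mm high, round dark bore on top. Fits its cell best with its sides along the cell's. 0.35 kg.
- short_sleeve: Stands upright on the orange board at the start. Origin: centre of the underside, z up through its axis. Plain round steel sleeve like the tall one, 34 mm diameter, but only 42 mm high. It is not needed and stays where it is. 0.15 kg.
- carton3: Low open cardboard carton, fixed to the bench, length along its own y, 68 mm wide along x, walls and dividers 4 mm thick and 18 mm high, floor 4 mm thick (its upper face 4 mm above the bench). Origin: centre of the underside, on the bench. 196 mm long, three square cells of 60 by 60 mm inside in a row, centres at y = -64, 0 and +64 mm.
- carton2: Low open cardboard carton, fixed to the bench, length along its own y, 68 mm wide along x, walls and dividers 4 mm thick and 18 mm high, floor 4 mm thick (its upper face 4 mm above the bench). Origin: centre of the underside, on the bench. 132 mm long, two square cells of 60 by 60 mm inside in a row, centres at y = -32 and +32 mm.
- board: Flat orange stock board, fixed, 220 (x) by 320 (y) mm, 8 mm thick. Origin: centre of the underside, on the bench. The six steel parts stand on it about 100 mm apart in two rows of three, in any order. (The small fittings in the blue bins and on the far orange rack are only scenery.)
- spanner: Steel combination spanner (open jaw at one end, ring at the other), 170 mm long, lying on the bench beyond the cartons. Origin: underside, at about the middle of its length; x along it. Not to be disturbed.

How it is judged:
At the end, for the whole second after the job is handed in: The five parts are in their cartons: each origin inside the outline and under 10 mm above the underside (so one to a cell), tilt under 0.12 rad, at rest. The short sleeve is upright (0.12 rad), and it and the spanner are within 30 mm of their starts (x of tall_sleeve in the frame of carton3 between -0.032 and 0.032 m and y of tall_sleeve in the frame of carton3 between -0.098 and 0.098 m and z of tall_sleeve in the frame of carton3 between 0 and 0.01 m and angle between each of tall_sleeve, hex_coupling, plug, flanged_bush, square_block, short_sleeve's own z axis and vertical below 0.12 rad and linear speed of each of tall_sleeve, hex_coupling, plug, flanged_bush, square_block below 0.02 m/s and angular speed of each of tall_sleeve, hex_coupling, plug, flanged_bush, square_block below 0.2 rad/s and x of hex_coupling in the frame of carton3 between -0.032 and 0.032 m and y of hex_coupling in the frame of carton3 between -0.098 and 0.098 m and z of hex_coupling in the frame of carton3 between 0 and 0.01 m and x of plug in the frame of carton3 between -0.032 and 0.032 m and y of plug in the frame of carton3 between -0.098 and 0.098 m and z of plug in the frame of carton3 between 0 and 0.01 m and x of flanged_bush in the frame of carton2 between -0.032 and 0.032 m and y of flanged_bush in the frame of carton2 between -0.066 and 0.066 m and z of flanged_bush in the frame of carton2 between 0 and 0.01 m and x of square_block in the frame of carton2 between -0.032 and 0.032 m and y of square_block in the frame of carton2 between -0.066 and 0.066 m and z of square_block in the frame of carton2 between 0 and 0.01 m and distance of each of short_sleeve, spanner from where it was at the start of the episode below 0.03 m); the robot touches nothing.
It fails at once if the short sleeve is moved more than 30 mm (distance of short_sleeve from where it was at the start of the episode above 0.03 m).
It fails at once if the spanner is moved more than 30 mm (distance of spanner from where it was at the start of the episode above 0.03 m).
It also fails if it takes over 128 s, if anything falls off the work surface, if the arm or the gripper's body presses on something with over 40 N, if the wrist force passes 120 N, or if a joint passes its speed limit or range.

## Working session

There is one attempt and no reset: what is moved stays moved. The work goes in short steps, Python scripts to look and compute and a tool call to move; the robot and the scene stay as the last step left them, time stands still between calls to the robot, and variables do not carry over. Pictures are saved under pics/ and viewed, at most 14 in all, crops included, and the job is handed in when it is done.

Besides the shell and the picture viewer there is one more tool, called after "Emit:" by a JSON object that holds its "api" and its "payload", one argument or row to a line. move_arm: Moves the arm, as the interface text tells. Its arguments: {"type":"object","properties":{"rows":{"type":"array","items":{"type":"array","items":{"type":"number"}}},"newtons":{"type":"number"}},"required":["rows"]}

```bash
mkdir -p pics; python3 - <<'E'
from workcell import *
import cv2
o=get_obs()
for k in("time","tcp_pos","ee_rot","finger_gap"):print(k,o[k])
for n in("top","side"):
    d=get_image(n);cv2.imwrite(f"pics/{n}0.png",d["frame"][:,:,::-1]);print(n,d["camera_matrix"],d["cam_to_world"])
E
```

```text
time 0.0
tcp_pos [ 0.15653247 -0.52668567  0.19848713]
ee_rot [-1.43844248e-01  9.89599888e-01  9.31298752e-04 -1.61520454e-04]
finger_gap 0.0851672787626691
top [[493.9097608    0.         315.11117375]
 [  0.         493.9097608  241.35728407]
 [  0.           0.           1.        ]] [[-0.01843918 -0.99769575  0.0652931   0.54647406]
 [-0.99980149  0.01790629 -0.00873732  0.03578823]
 [ 0.00754803 -0.06544125 -0.99782788  0.86626013]
 [ 0.          0.          0.          1.        ]]
side [[535.48706717   0.         313.47538056]
 [  0.         535.48706717 240.60652525]
 [  0.           0.           1.        ]] [[-0.90615533 -0.21143486  0.36630291  0.24905653]
 [-0.42294265  0.45007066 -0.78648326  0.77533224]
 [ 0.00142778 -0.86760112 -0.49725874  0.50193452]
 [ 0.          0.          0.          1.        ]]
```

View pics/top0.png

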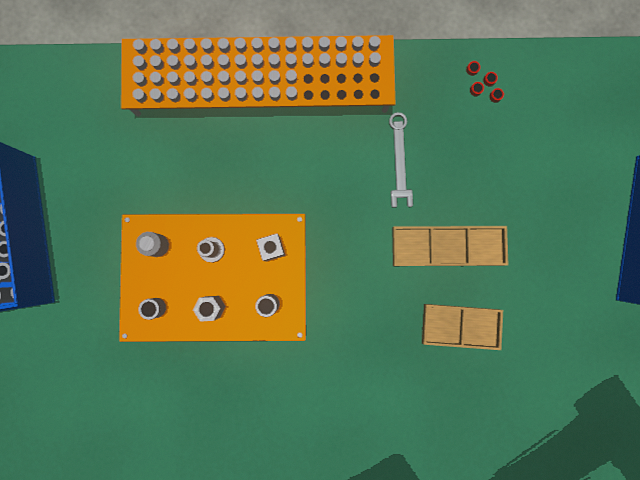

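View pics/side0.png

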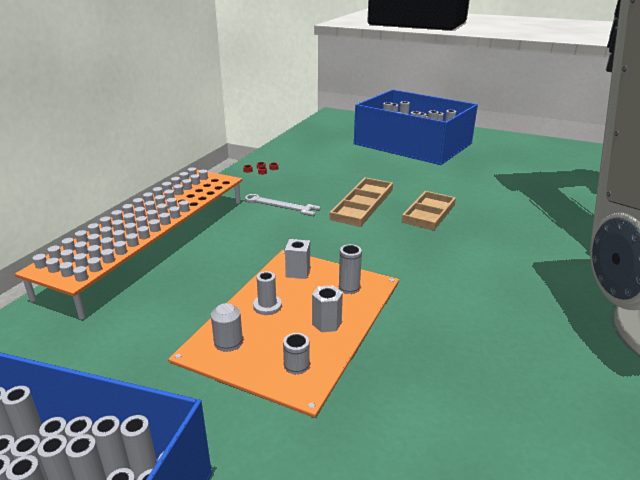

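The top view shows the plug at (150,244), bush (210,249), square block (270,247), short sleeve (150,309), hex (207,309) and tall sleeve (267,306). carton3 is at (450,246) and carton2 at (463,327). The side view agrees with this: the tall sleeve is at (349,268) and the short one at (296,352).

```bash
cat > h.py <<'E'
from workcell import *
import cv2, numpy as np
def ray(d,uv,z):
    T=d["cam_to_world"]; r=T[:3,:3]@np.linalg.solve(d["camera_matrix"],[uv[0],uv[1],1.]); o=T[:3,3]
    return (o+r*(z-o[2])/r[2])[:2]
def comps(m,amin):
    cs,_=cv2.findContours(m.astype(np.uint8),cv2.RETR_EXTERNAL,cv2.CHAIN_APPROX_NONE)
    return [c for c in cs if cv2.contourArea(c)>=amin]
E
python3 - <<'E'
from h import *
d=get_image("top");f=d["frame"];hsv=cv2.cvtColor(f,cv2.COLOR_RGB2HSV)
H,S,V=[hsv[:,:,i] for i in range(3)]
P={"plug":(150,244,.066),"bush":(210,249,.064),"sq":(270,247,.062),"short":(150,309,.05),"hex":(207,309,.062),"tall":(267,306,.08)}
for n,(u,v,z) in P.items():
    w=25;sl=(slice(v-w,v+w),slice(u-w,u+w))
    for nm,m in(("bore",(V[sl]<75)),("bright",(S[sl]<40)&(V[sl]>190)),("steel",S[sl]<90)):
        for c in comps(m,25):
            (cx,cy),r=cv2.minEnclosingCircle(c);M=cv2.moments(c)
            a=np.array([M["m10"]/M["m00"]+u-w,M["m01"]/M["m00"]+v-w])
            print(n,nm,np.round([cx+u-w,cy+v-w],1),"r%.1f"%r,"cen",a.round(1),"A",M["m00"],"xy@top",ray(d,(cx+u-w,cy+v-w),z).round(4))
            if nm=="bright" and n in("sq","hex"):
                W=[ray(d,p[0]+[u-w,v-w],z) for p in c]
                W=(np.array(W)*1e4).astype(np.float32)
                R=cv2.minAreaRect(W);print("  rect",R)
                E=cv2.approxPolyDP(cv2.convexHull(W),60,True)[:,0];
                e=np.roll(E,-1,0)-E;print("  edges",[(int(np.hypot(*q)),round(np.degrees(np.arctan2(q[1],q[0])))) for q in e])
m=(H>10)&(H<22)&(S>60)&(S<190)
for c in comps(cv2.morphologyEx(m.astype(np.uint8),cv2.MORPH_CLOSE,np.ones((5,5))),1500):
    W=np.array([ray(d,p[0],.018) for p in c],np.float32)*1000;print("carton?",cv2.boundingRect(c),cv2.minAreaRect(W))
g=f[200:350,110:310];cv2.imwrite("pics/c1.png",cv2.resize(g,None,fx=4,fy=4,interpolation=cv2.INTER_CUBIC)[:,:,::-1])
E
```

```text
plug steel [152. 244.] r16.1 cen [151.7 244. ] A 595.5 xy@top [0.5993 0.293 ]
bush bright [214.  253.5] r10.3 cen [214.5 257.9] A 32.0 xy@top [0.5822 0.1932]
bush steel [210.4 248.5] r13.6 cen [210.5 249.2] A 490.0 xy@top [0.5905 0.199 ]
sq bright [269.5 246.5] r14.1 cen [269.5 246.7] A 393.0 xy@top [0.592  0.1032]
  rect ((5917.1513671875, 1032.9415283203125), (343.05035400390625, 332.0245361328125), 15.857468605041504)
  edges [(324, 107), (325, -163), (323, -73), (325, 17)]
sq steel [270.  247.5] r15.9 cen [269.9 247. ] A 474.0 xy@top [0.5904 0.1024]
short bore [148.  308.9] r7.2 cen [148.  308.7] A 138.5 xy@top [0.494  0.3043]
short bore [155.6 307.3] r9.7 cen [160.2 305.9] A 84.5 xy@top [0.4963 0.2918]
short steel [151.8 308.7] r13.5 cen [151.6 308.1] A 422.0 xy@top [0.4941 0.2981]
hex bore [206.1 308.7] r7.0 cen [206.  308.6] A 133.0 xy@top [0.4933 0.2068]
hex bright [208.5 312.5] r11.4 cen [210.6 313.6] A 49.5 xy@top [0.4871 0.2029]
  rect ((4857.07275390625, 2020.1614990234375), (230.98324584960938, 360.7253723144531), 31.772844314575195)
  edges [(139, 54), (315, 134), (231, -103), (221, -31)]
hex bright [204. 306.] r11.3 cen [202.8 301.2] A 47.0 xy@top [0.4977 0.2101]
  rect ((5027.70263671875, 2136.420654296875), (181.73023986816406, 356.5254821777344), 34.913448333740234)
  edges [(209, 89), (260, 169), (361, -46)]
hex steel [208.5 308. ] r15.6 cen [208.6 308. ] A 570.0 xy@top [0.4944 0.2029]
tall bright [265.8 306. ] r10.2 cen [265.6 306. ] A 288.5 xy@top [0.4969 0.1087]
tall steel [267. 305.] r12.2 cen [266.8 305. ] A 386.5 xy@top [0.4985 0.1068]
carton? (422, 304, 81, 46) ((451.8902893066406, -219.78604125976562), (135.08180236816406, 68.0449447631836), 84.61409759521484)
carton? (393, 226, 115, 40) ((590.727783203125, -203.90997314453125), (197.3184051513672, 67.36211395263672), 88.98531341552734)
```

View pics/c1.png

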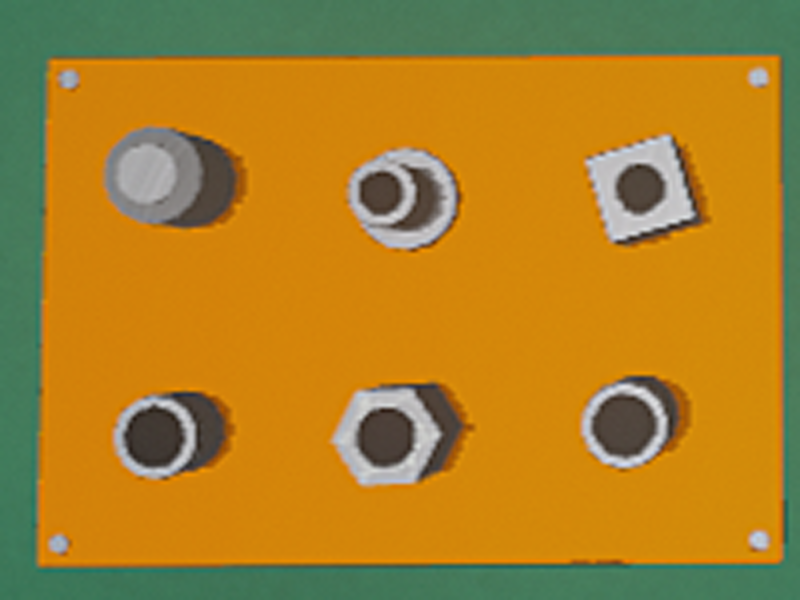

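Emit:
{"api": "move_arm", "payload": {
  "newtons": 60,
  "rows": [
    [-1,-0.507,0.513,0.05,-1.283],
    [-1,-0.507,0.513,0.05,-1.283],
    [-1,-0.507,0.513,0.05,-1.283],
    [-1,-0.507,0.513,0.05,-1.283],
    [-1,-0.507,0.513,0.05,-1.283],
    [-1,-0.507,0.513,0.05,-1.283],
    [-1,-0.507,0.513,0.05,-1.283],
    [-1,-0.507,0.513,0.05,-1.283]
  ]
}}

```text
time: 1.15
tcp_pos: [0.3922, -0.0852, 0.1648]
ee_rot: [0.708, -0.706, 0.0, -0.0]
force: [1.0, -0.9, 1.1]
finger_gap: 0.0854
gripper_force: 0.0
```

Emit:
{"api": "move_arm", "payload": {
  "rows": [
    [-1,-0.194,-0.105,0.015,0],
    [-1,-0.194,-0.105,0.015,0],
    [-1,-0.194,-0.105,0.015,0],
    [-1,-0.194,-0.105,0.015,0],
    [-1,-0.194,-0.105,0.015,0],
    [-1,-0.194,-0.105,0.015,0],
    [-1,-0.194,-0.105,0.015,0],
    [-1,-0.194,-0.105,0.015,0]
  ]
}}

```text
time: 2.15
tcp_pos: [0.4964, 0.1061, 0.1502]
ee_rot: [0.707, -0.707, 0.0, -0.0]
force: [-0.3, -0.1, 0.4]
finger_gap: 0.0856
gripper_force: 0.0
```

Emit:
{"api": "move_arm", "payload": {
  "rows": [
    [-1,-0.0025,0,0.04,0],
    [-1,-0.0025,0,0.08,0],
    [-1,-0.0025,0,0.112,0],
    [-1,-0.0025,0,0.112,0],
    [1,-0.0025,0,0.112,0],
    [1,-0.0025,0,0.112,0],
    [1,-0.0025,0,0.112,0],
    [1,-0.0025,0,0.112,0]
  ]
}}

```text
time: 3.15
tcp_pos: [0.4977, 0.1097, 0.0393]
ee_rot: [0.708, -0.707, 0.001, -0.001]
force: [-1.7, -0.0, 5.7]
finger_gap: 0.0309
gripper_force: 58.9
```

Emit:
{"api": "move_arm", "payload": {
  "rows": [
    [1,0,0,-0.05,0],
    [1,0,0,-0.105,0],
    [1,0.06,-0.015,-0.105,0],
    [1,0.12,-0.03,-0.105,0],
    [1,0.18,-0.044,-0.105,0],
    [1,0.24,-0.059,-0.105,0],
    [1,0.3,-0.073,-0.105,0],
    [1,0.34,-0.084,-0.105,0]
  ]
}}

```text
time: 4.15
tcp_pos: [0.5805, -0.233, 0.1421]
ee_rot: [-0.707, 0.707, 0.001, -0.0]
force: [0.3, 1.4, -1.9]
finger_gap: 0.0312
gripper_force: 60.6
```

Emit:
{"api": "move_arm", "payload": {
  "rows": [
    [1,0.034,-0.009,0,0],
    [1,0.034,-0.009,0.03,0],
    [1,0.034,-0.009,0.065,0],
    [1,0.034,-0.009,0.09,0],
    [1,0.034,-0.009,0.1,0],
    [1,0.034,-0.009,0.104,0],
    [1,0.034,-0.009,0.105,0],
    [1,0.034,-0.009,0.105,0]
  ]
}}

```text
time: 5.15
tcp_pos: [0.5905, -0.2647, 0.0389]
ee_rot: [0.708, -0.707, 0.001, -0.0]
force: [1.0, -0.1, -2.5]
finger_gap: 0.0308
gripper_force: 60.6
```

```bash
python3 - <<'E'
from h import *
a=[cv2.resize(get_image(n)["frame"][s],(400,300)) for n,s in(("top",(slice(180,390),slice(320,600))),("side",(slice(120,270),slice(280,480))))]
cv2.imwrite("pics/p1.png",cv2.hconcat(a)[:,:,::-1])
E
```

```text
(no output)
```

View pics/p1.png

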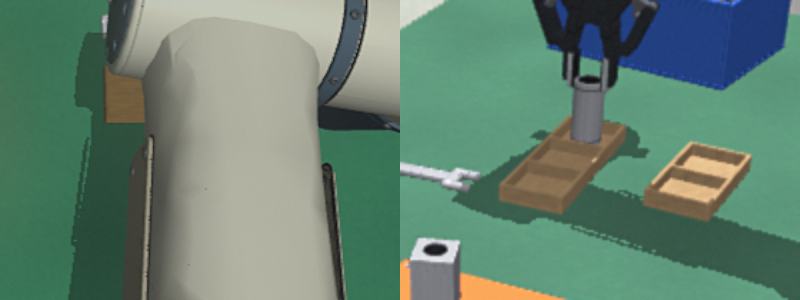

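The side view shows the sleeve upright inside the far cell, at about (588,110). I'll lower it the last 3 mm and release.

Emit:
{"api": "move_arm", "payload": {
  "rows": [
    [1,0,0,0.0025,0],
    [1,0,0,0.003,0],
    [-1,0,0,0.003,0],
    [-1,0,0,0.003,0],
    [-1,0,0,0.003,0],
    [-1,0,0,0.003,0],
    [-1,0,0,-0.04,0],
    [-1,0,0,-0.1,0]
  ]
}}

```text
time: 6.25
tcp_pos: [0.5886, -0.2642, 0.1371]
ee_rot: [0.707, -0.707, -0.002, 0.001]
force: [1.3, 0.1, 0.5]
finger_gap: 0.0856
gripper_force: 0.0
```

Emit:
{"api": "move_arm", "payload": {
  "rows": [
    [-1,-0.471,0.095,-0.012,0],
    [-1,-0.471,0.095,-0.012,0],
    [-1,-0.471,0.095,-0.012,0],
    [-1,-0.471,0.095,-0.012,0],
    [-1,-0.471,0.095,-0.012,0],
    [-1,-0.471,0.095,-0.012,0],
    [-1,-0.471,0.095,-0.012,0],
    [-1,-0.471,0.095,-0.012,0]
  ]
}}

```text
time: 7.25
tcp_pos: [0.4936, 0.2088, 0.1501]
ee_rot: [0.708, -0.706, 0.0, -0.0]
force: [0.9, 0.1, 0.8]
finger_gap: 0.0857
gripper_force: 0.0
```

Emit:
{"api": "move_arm", "payload": {
  "rows": [
    [-1,0.001,0,0.04,0],
    [-1,0.001,0,0.085,0],
    [-1,0.001,0,0.115,0],
    [-1,0.001,0,0.123,0],
    [1,0.001,0,0.123,0],
    [1,0.001,0,0.123,0],
    [1,0.001,0,0.123,0],
    [1,0.001,0,0.123,0]
  ]
}}

```text
time: 8.25
tcp_pos: [0.497, 0.2066, 0.0325]
ee_rot: [0.708, -0.706, 0.002, -0.003]
force: [-14.7, -0.4, 48.1]
finger_gap: 0.0157
gripper_force: 32.8
```

```bash
python3 - <<'E'
from h import *
a=[cv2.resize(get_image(n)["frame"][s],(400,400)) for n,s in(("top",(slice(190,360),slice(110,320))),("side",(slice(220,400),slice(200,400))))]
cv2.imwrite("pics/p2.png",cv2.hconcat(a)[:,:,::-1]);o=get_obs();print(o["tcp_pos"],o["finger_gap"],o["force"],o["time"])
E
```

```text
[0.50120061 0.20797545 0.03620222] 0.003769346217151227 [-3.47178339 -2.40486862 34.98726407] 8.35
```

View pics/p2.png

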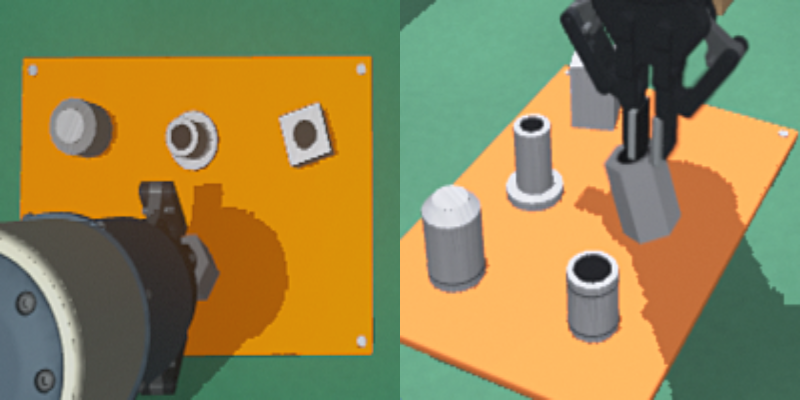

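```bash
python3 - <<'E'
from h import *
a=[cv2.resize(get_image(n)["frame"][s],(400,400),interpolation=cv2.INTER_CUBIC) for n,s in(("top",(slice(260,350),slice(165,255))),("side",(slice(220,350),slice(270,400))))]
cv2.imwrite("pics/p3.png",cv2.hconcat(a)[:,:,::-1]);o=get_obs();print(o["tcp_pos"],o["finger_gap"],o["force"],o["time"])
d=get_image("side");T=np.linalg.inv(d["cam_to_world"])
for p in [o["tcp_pos"],[.4933,.2068,.062],[.4933,.2068,.008],[.4933,.2188,.008],[.4933,.1948,.008]]:
    c=T@np.r_[p,1];u=d["camera_matrix"]@(c[:3]/c[2]);print(p,u[:2].round(),((u[:2]-[270,220])*400/130).round())
E
```

```text
[0.50220068 0.20832252 0.03643283] 0.0041433390089830975 [-3.69246277 -2.57108847 37.2575154 ] 8.45
[0.50220068 0.20832252 0.03643283] [320. 307.] [155. 267.]
[0.4933, 0.2068, 0.062] [327. 293.] [174. 225.]
[0.4933, 0.2068, 0.008] [326. 323.] [173. 318.]
[0.4933, 0.2188, 0.008] [323. 328.] [162. 333.]
[0.4933, 0.1948, 0.008] [329. 319.] [183. 304.]
```

View pics/p3.png

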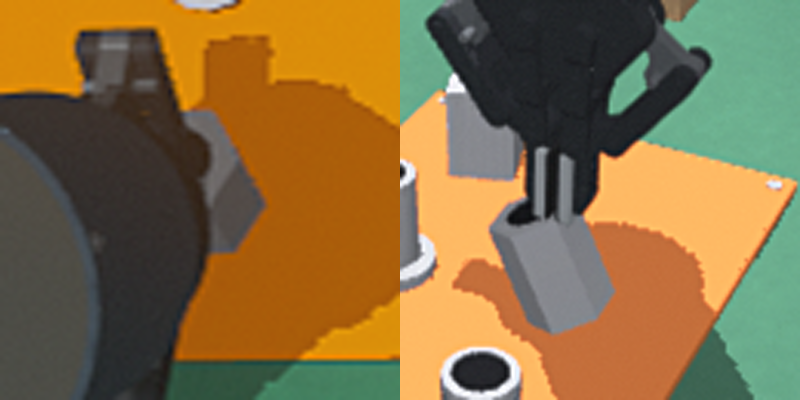

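The pads are nearly shut on the camera-far side of the hex, at side-crop (555,215). The hex is tilted, with its top towards +x/+y. Before I move, I'll check the placed sleeve for a grasp offset.

```bash
python3 - <<'E'
from h import *
o=get_obs();print(o["gripper_force"],o["finger_gap"],o["tcp_pos"],o["torque"])
d=get_image("top");f=d["frame"];s=get_image("side")["frame"]
g=f[215:280,380:520]
V=cv2.cvtColor(g,cv2.COLOR_RGB2HSV)[:,:,2];S=cv2.cvtColor(g,cv2.COLOR_RGB2HSV)[:,:,1]
for nm,m in(("bore",V<70),("steel",(S<60))):
    for c in comps(m,40):
        (x,y),r=cv2.minEnclosingCircle(c);print(nm,x+380,y+215,r,ray(d,(x+380,y+215),.076))
cv2.imwrite("pics/p4.png",cv2.hconcat([cv2.resize(f[200:350,340:540],(400,300)),cv2.resize(s[220:350,250:423],(400,300),interpolation=cv2.INTER_CUBIC)])[:,:,::-1])
E
```

```text
58.65016589177685 0.0033782887944766703 [0.50224625 0.20829841 0.03645688] [-0.99758626  0.89806929  0.00555734]
bore 498.1956558227539 243.10869598388672 7.440155029296875 [ 0.59008187 -0.26537194]
bore 484.5 244.3333339691162 10.833433151245117 [ 0.58850794 -0.2432194 ]
steel 491.0 244.0 17.262775421142578 [ 0.58885588 -0.25371432]
```

View pics/p4.png

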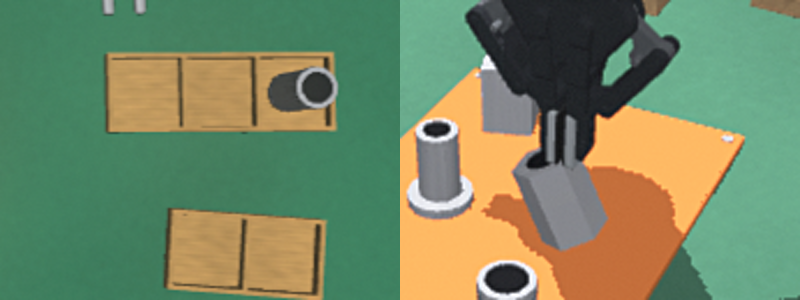

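The sleeve landed at (.590,-.265), exactly where the TCP was, so the x/y calibration is sound. The hex grip was too high, because the pads stand well behind the TCP when part open. I'll ease the fingers off and back away gently so the hex can settle upright.

Emit:
{"api": "move_arm", "payload": {
  "rows": [
    [1,0,0,-0.002,0],
    [1,0,0,-0.004,0],
    [1,0,0,-0.006,0],
    [1,0,0.001,-0.008,0],
    [1,0.001,0.003,-0.009,0],
    [1,0.002,0.005,-0.009,0],
    [1,0.003,0.007,-0.009,0],
    [1,0.004,0.01,-0.009,0]
  ]
}}

```text
time: 9.6
tcp_pos: [0.4842, 0.2012, 0.0357]
ee_rot: [0.707, -0.707, 0.0, 0.0]
force: [-0.7, -0.4, 0.4]
finger_gap: 0.0002
gripper_force: 0.0
```

```bash
python3 - <<'E'
from h import *
a=[cv2.resize(get_image(n)["frame"][s],(400,400),interpolation=cv2.INTER_CUBIC) for n,s in(("top",(slice(260,350),slice(165,255))),("side",(slice(220,350),slice(270,400))))]
cv2.imwrite("pics/p5.png",cv2.hconcat(a)[:,:,::-1])
E
```

```text
(no output)
```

View pics/p5.png

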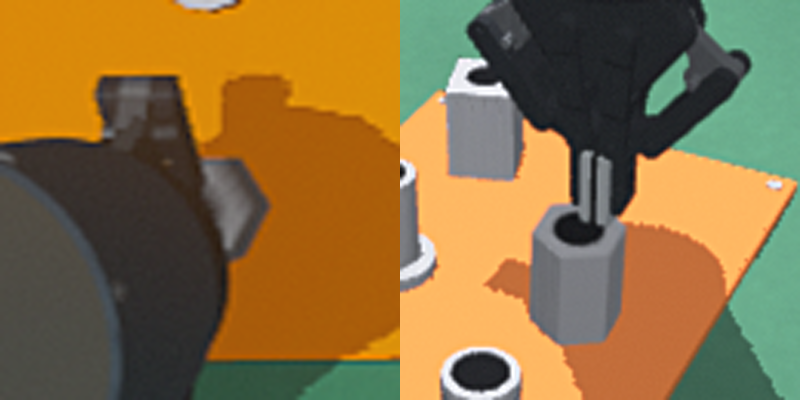

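The hex stands upright again in its old place (side crop (578,225), the same as at the start). The shut fingertips show above its top face while TCP z reads .036. So the real tips sit about 27 mm higher than the nominal TCP, and I must go lower.

Emit:
{"api": "move_arm", "payload": {
  "rows": [
    [1,0,0,-0.03,0],
    [1,0,0,-0.065,0],
    [-1,-0.0055,-0.009,-0.065,0],
    [-1,-0.0055,-0.009,-0.065,0],
    [-1,-0.0055,-0.009,-0.065,0],
    [-1,-0.0055,-0.009,-0.065,0],
    [-1,-0.0055,-0.009,-0.065,0],
    [-1,-0.0055,-0.009,-0.065,0]
  ]
}}

```text
time: 10.7
tcp_pos: [0.4934, 0.2068, 0.1007]
ee_rot: [0.707, -0.707, -0.0, 0.0]
force: [1.5, -0.1, -0.9]
finger_gap: 0.0853
gripper_force: 0.0
```

```bash
python3 - <<'E'
from h import *
d=get_image("top");f=d["frame"];s=get_image("side");o=get_obs();print(o["tcp_pos"],o["finger_gap"])
cv2.imwrite("pics/p6.png",cv2.hconcat([cv2.resize(f[200:350,110:310],(400,300)),cv2.resize(s["frame"][200:350,230:430],(400,300),interpolation=cv2.INTER_CUBIC)])[:,:,::-1])
T=np.linalg.inv(s["cam_to_world"])
for dz in (0,.013,.026,.039):
  for sx in(-.043,.043):
    c=T@np.r_[o["tcp_pos"]+[sx,0,dz],1];u=s["camera_matrix"]@(c[:3]/c[2]);print(dz,sx,((u[:2]-[230,200])*2).round()+[400,0])
E
```

```text
[0.49338385 0.20679312 0.10079904] 0.0852608918622495
0 -0.043 [652. 155.]
0 0.043 [538. 126.]
0.013 -0.043 [653. 139.]
0.013 0.043 [538. 110.]
0.026 -0.043 [654. 122.]
0.026 0.043 [537.  94.]
0.039 -0.043 [655. 105.]
0.039 0.043 [537.  78.]
```

View pics/p6.png

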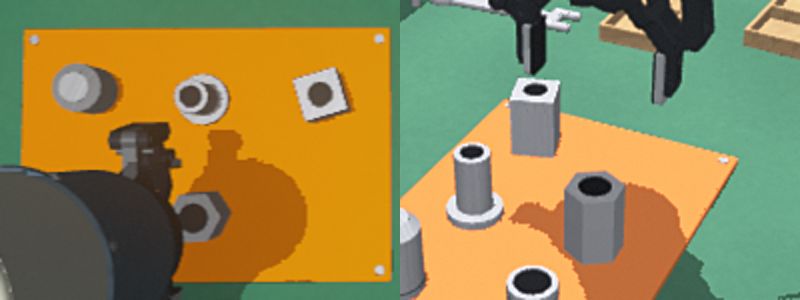

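The open fingertips show at (533,73) and (660,102), about 40 mm above the TCP, which confirms the offset. I'll go down to TCP z ≈ 0.

Emit:
{"api": "move_arm", "payload": {
  "rows": [
    [-1,0,0,0.04,0],
    [-1,0,0,0.075,0],
    [-1,0,0,0.095,0],
    [-1,0,0,0.1,0],
    [1,0,0,0.1,0],
    [1,0,0,0.1,0],
    [1,0,0,0.1,0],
    [1,0,0,0.1,0]
  ]
}}

```text
time: 11.8
tcp_pos: [0.4944, 0.2074, 0.0021]
ee_rot: [0.708, -0.707, 0.0, -0.001]
force: [-0.9, -0.1, 5.9]
finger_gap: 0.0373
gripper_force: 60.8
```

Emit:
{"api": "move_arm", "payload": {
  "rows": [
    [1,0,0,-0.05,0],
    [1,0,0,-0.1,0],
    [1,0.06,-0.014,-0.105,0],
    [1,0.12,-0.028,-0.105,0],
    [1,0.18,-0.042,-0.105,0],
    [1,0.24,-0.056,-0.105,0],
    [1,0.3,-0.07,-0.105,0],
    [1,0.35,-0.082,-0.105,0]
  ]
}}

```text
time: 12.8
tcp_pos: [0.5752, -0.1451, 0.105]
ee_rot: [-0.707, 0.707, 0.001, -0.0]
force: [1.4, 1.6, -2.5]
finger_gap: 0.0373
gripper_force: 61.0
```

Emit:
{"api": "move_arm", "payload": {
  "rows": [
    [1,0.058,-0.0155,0,0],
    [1,0.058,-0.0155,0.04,0],
    [1,0.058,-0.0155,0.08,0],
    [1,0.058,-0.0155,0.1,0],
    [1,0.058,-0.0155,0.105,0],
    [1,0.058,-0.0155,0.105,0],
    [-1,0.058,-0.0155,0.105,0],
    [-1,0.058,-0.0155,0.105,0]
  ]
}}

```text
time: 13.8
tcp_pos: [0.5925, -0.2012, 0.0024]
ee_rot: [0.708, -0.707, 0.001, -0.001]
force: [0.5, 0.2, 0.1]
finger_gap: 0.0719
gripper_force: 0.0
```

Emit:
{"api": "move_arm", "payload": {
  "rows": [
    [-1,0,0,-0.005,0],
    [-1,0,0,-0.06,0],
    [-1,0,0,-0.11,0],
    [-1,-0.06,-0.001,-0.12,0],
    [-1,-0.12,-0.002,-0.12,0],
    [-1,-0.18,-0.003,-0.12,0],
    [-1,-0.24,-0.004,-0.12,0],
    [-1,-0.3,-0.005,-0.12,0]
  ]
}}

```text
time: 14.8
tcp_pos: [0.5961, 0.1009, 0.1219]
ee_rot: [0.708, -0.707, 0.0, -0.001]
force: [0.8, 0.5, 0.6]
finger_gap: 0.0853
gripper_force: 0.0
```

```bash
python3 - <<'E'
from h import *
s=get_image("side")["frame"];f=get_image("top")["frame"]
cv2.imwrite("pics/p7.png",cv2.hconcat([cv2.resize(f[200:350,340:540],(400,300)),cv2.resize(s[130:250,300:460],(400,300),interpolation=cv2.INTER_CUBIC)])[:,:,::-1])
E
```

```text
(no output)
```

View pics/p7.png

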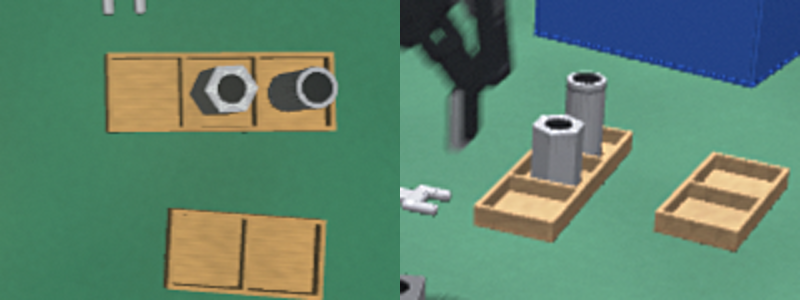

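Both parts stand upright in their cells: the hex in the middle one (235,90) and the sleeve in the end one (317,88). The plug is next.

Emit:
{"api": "move_arm", "payload": {
  "rows": [
    [-1,-0.06,-0.001,0,0],
    [-1,-0.12,-0.003,0,0],
    [-1,-0.18,-0.004,0,0],
    [-1,-0.199,-0.0045,0,0],
    [-1,-0.199,-0.0045,0,0],
    [-1,-0.199,-0.0045,0.02,0],
    [-1,-0.199,-0.0045,0.02,0],
    [-1,-0.199,-0.0045,0.02,0]
  ]
}}

```text
time: 15.9
tcp_pos: [0.601, 0.2968, 0.1019]
ee_rot: [-0.707, 0.707, -0.0, 0.0]
force: [0.2, 0.1, -0.3]
finger_gap: 0.0855
gripper_force: 0.0
```

Emit:
{"api": "move_arm", "payload": {
  "rows": [
    [-1,-0.005,0,0.04,0],
    [-1,-0.005,0,0.08,0],
    [-1,-0.005,0,0.1,0],
    [-1,-0.005,0,0.108,0],
    [-1,-0.005,0,0.108,0],
    [1,-0.005,0,0.108,0],
    [1,-0.005,0,0.108,0],
    [1,-0.005,0,0.108,0]
  ]
}}

```text
time: 16.9
tcp_pos: [0.6014, 0.3034, -0.0058]
ee_rot: [0.708, -0.707, 0.001, -0.001]
force: [1.2, -0.0, 2.5]
finger_gap: 0.0382
gripper_force: 61.0
```

Emit:
{"api": "move_arm", "payload": {
  "rows": [
    [1,0,0,-0.03,0],
    [1,0,0,-0.07,0],
    [1,0,0,-0.115,0],
    [1,0.06,0.001,-0.115,0],
    [1,0.12,0.002,-0.115,0],
    [1,0.18,0.003,-0.115,0],
    [1,0.24,0.005,-0.115,0],
    [1,0.28,0.006,-0.115,0]
  ]
}}

```text
time: 17.9
tcp_pos: [0.5932, 0.0204, 0.107]
ee_rot: [-0.707, 0.707, 0.001, -0.001]
force: [0.8, -0.0, -4.1]
finger_gap: 0.0384
gripper_force: 61.4
```

Emit:
{"api": "move_arm", "payload": {
  "rows": [
    [1,0.055,0.001,0,0],
    [1,0.11,0.001,0,0],
    [1,0.158,0.0015,0,0],
    [1,0.158,0.0015,0.03,0],
    [1,0.158,0.0015,0.07,0],
    [1,0.158,0.0015,0.1,0],
    [1,0.158,0.0015,0.114,0],
    [1,0.158,0.0015,0.116,0]
  ]
}}

```text
time: 18.9
tcp_pos: [0.5931, -0.1351, -0.0085]
ee_rot: [0.708, -0.707, -0.0, 0.0]
force: [0.6, 0.6, -3.4]
finger_gap: 0.0383
gripper_force: 61.4
```

Emit:
{"api": "move_arm", "payload": {
  "rows": [
    [1,0.003,0,0.001,0],
    [-1,0.003,0,0.001,0],
    [-1,0.003,0,0.001,0],
    [-1,0.003,0,0.001,0],
    [-1,0.003,0,-0.03,0],
    [-1,0.003,0,-0.07,0],
    [-1,0.003,0,-0.11,0],
    [-1,-0.05,0,-0.115,-0.12]
  ]
}}

```text
time: 19.9
tcp_pos: [0.5956, -0.087, 0.1109]
ee_rot: [0.748, -0.664, 0.003, -0.002]
force: [0.3, 1.3, -0.4]
finger_gap: 0.0852
gripper_force: 0.0
```

Emit:
{"api": "move_arm", "payload": {
  "rows": [
    [-1,-0.06,0,0,-0.177],
    [-1,-0.12,0,0,-0.177],
    [-1,-0.18,0,0,-0.177],
    [-1,-0.19,0,0,-0.177],
    [-1,-0.19,0,0,-0.177],
    [-1,-0.19,0,0,-0.177],
    [-1,-0.19,0,0,-0.177],
    [-1,-0.19,0,0,-0.177]
  ]
}}

```text
time: 20.9
tcp_pos: [0.5704, 0.1026, 0.1068]
ee_rot: [0.804, -0.595, -0.0, 0.0]
force: [0.8, 0.4, 0.4]
finger_gap: 0.0853
gripper_force: 0.0
```

Emit:
{"api": "move_arm", "payload": {
  "rows": [
    [-1,0.0057,-0.0208,0,0],
    [-1,0.0057,-0.0208,0.04,0],
    [-1,0.0057,-0.0208,0.08,0],
    [-1,0.0057,-0.0208,0.1,0],
    [-1,0.0057,-0.0208,0.106,0],
    [-1,0.0057,-0.0208,0.106,0],
    [1,0.0057,-0.0208,0.106,0],
    [1,0.0057,-0.0208,0.106,0]
  ]
}}

```text
time: 21.9
tcp_pos: [0.5925, 0.1044, 0.0018]
ee_rot: [0.804, -0.594, 0.001, -0.001]
force: [0.1, -0.1, -0.6]
finger_gap: 0.0512
gripper_force: 0.0
```

Emit:
{"api": "move_arm", "payload": {
  "rows": [
    [1,0.0,0.0,0,0],
    [1,0,0,0,0],
    [1,0,0,-0.03,0],
    [1,0,0,-0.07,0],
    [1,0,0,-0.1,0],
    [1,0,0,-0.105,0.13],
    [1,0,0,-0.105,0.26],
    [1,0,0,-0.105,0.39]
  ]
}}

```text
time: 22.9
tcp_pos: [0.5907, 0.1041, 0.1045]
ee_rot: [-0.672, 0.74, 0.001, -0.001]
force: [-0.1, 0.9, -4.1]
finger_gap: 0.0353
gripper_force: 60.6
```

Emit:
{"api": "move_arm", "payload": {
  "rows": [
    [1,0.055,0.016,0,0],
    [1,0.11,0.032,0,0],
    [1,0.165,0.048,0,0],
    [1,0.22,0.064,0,0],
    [1,0.275,0.08,0,0],
    [1,0.33,0.096,0,0],
    [1,0.367,0.107,0,0],
    [1,0.367,0.107,0,0]
  ]
}}

```text
time: 23.9
tcp_pos: [0.4494, -0.253, 0.1047]
ee_rot: [-0.672, 0.74, 0.001, -0.001]
force: [-0.4, 0.9, -3.9]
finger_gap: 0.0351
gripper_force: 60.9
```

Emit:
{"api": "move_arm", "payload": {
  "rows": [
    [1,0,0,0.04,0],
    [1,0,0,0.08,0],
    [1,0,0,0.1,0],
    [1,0,0,0.106,0],
    [1,0,0,0.106,0],
    [1,0,0,0.106,0],
    [-1,0,0,0.106,0],
    [-1,0,0,0.106,0]
  ]
}}

```text
time: 24.9
tcp_pos: [0.4525, -0.2518, 0.0009]
ee_rot: [-0.674, 0.739, -0.001, 0.001]
force: [0.5, 0.0, 1.0]
finger_gap: 0.0701
gripper_force: 0.0
```

Emit:
{"api": "move_arm", "payload": {
  "rows": [
    [-1,0,0,0,0],
    [-1,0,0,-0.04,0],
    [-1,0,0,-0.08,0],
    [-1,0,0,-0.11,-0.094],
    [-1,-0.06,-0.019,-0.115,-0.094],
    [-1,-0.12,-0.038,-0.115,-0.094],
    [-1,-0.18,-0.057,-0.115,-0.094],
    [-1,-0.24,-0.076,-0.115,-0.094]
  ]
}}

```text
time: 25.9
tcp_pos: [0.5492, -0.0193, 0.1153]
ee_rot: [0.708, -0.706, 0.0, -0.0]
force: [1.2, -0.8, -0.5]
finger_gap: 0.0853
gripper_force: 0.0
```

```bash
python3 - <<'E'
from h import *
s=get_image("side")["frame"];f=get_image("top")["frame"]
cv2.imwrite("pics/p8.png",cv2.hconcat([cv2.resize(f[200:350,110:310],(400,300)),cv2.resize(f[200:350,340:540],(400,300))])[:,:,::-1])
E
```

```text
(no output)
```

View pics/p8.png

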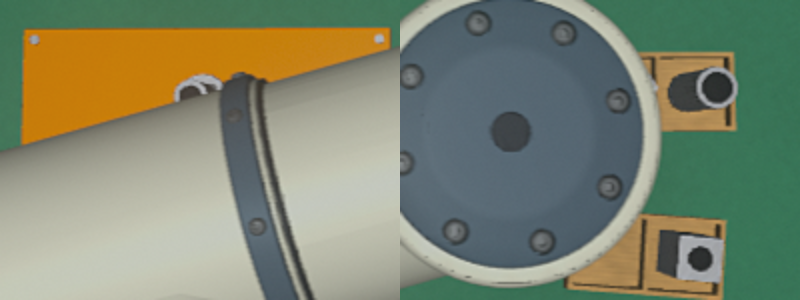

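The block stands squarely in the end cell of carton2, at (698,258). The bush is next.

Emit:
{"api": "move_arm", "payload": {
  "rows": [
    [-1,-0.06,-0.011,0,0],
    [-1,-0.12,-0.022,0,0],
    [-1,-0.18,-0.033,0,0],
    [-1,-0.224,-0.042,0,0],
    [-1,-0.224,-0.042,0,0],
    [-1,-0.224,-0.042,0,0],
    [-1,-0.224,-0.042,0,0],
    [-1,-0.224,-0.042,0,0]
  ]
}}

```text
time: 27.0
tcp_pos: [0.5902, 0.2019, 0.1152]
ee_rot: [0.707, -0.707, 0.0, -0.0]
force: [0.5, 0.2, -1.2]
finger_gap: 0.0853
gripper_force: 0.0
```

Emit:
{"api": "move_arm", "payload": {
  "rows": [
    [-1,-0.005,-0.001,0.04,0],
    [-1,-0.005,-0.001,0.08,0],
    [-1,-0.005,-0.001,0.107,0],
    [-1,-0.005,-0.001,0.114,0],
    [-1,-0.005,-0.001,0.114,0],
    [1,-0.005,-0.001,0.114,0],
    [1,-0.005,-0.001,0.114,0],
    [1,-0.005,-0.001,0.114,0]
  ]
}}

```text
time: 28.0
tcp_pos: [0.5914, 0.2081, 0.0015]
ee_rot: [0.708, -0.706, 0.0, -0.001]
force: [0.1, -0.1, -0.7]
finger_gap: 0.0321
gripper_force: 0.0
```

Emit:
{"api": "move_arm", "payload": {
  "rows": [
    [1,0,0,0,0],
    [1,0,0,-0.03,0],
    [1,0,0,-0.07,0],
    [1,0,0,-0.105,0.094],
    [1,0.055,0.019,-0.105,0.094],
    [1,0.11,0.038,-0.105,0.094],
    [1,0.165,0.057,-0.105,0.094],
    [1,0.22,0.076,-0.105,0.094]
  ]
}}

```text
time: 29.0
tcp_pos: [0.5139, -0.0138, 0.1052]
ee_rot: [-0.674, 0.739, 0.001, -0.001]
force: [1.6, -0.3, -2.0]
finger_gap: 0.0263
gripper_force: 59.8
```

Emit:
{"api": "move_arm", "payload": {
  "rows": [
    [1,0.06,0.014,0,0],
    [1,0.12,0.028,0,0],
    [1,0.176,0.042,0,0],
    [1,0.176,0.042,0.01,0],
    [1,0.176,0.042,0.05,0],
    [1,0.176,0.042,0.085,0],
    [1,0.176,0.042,0.103,0],
    [1,0.176,0.042,0.106,0]
  ]
}}

```text
time: 30.0
tcp_pos: [0.4561, -0.1828, -0.0019]
ee_rot: [-0.674, 0.739, 0.002, -0.001]
force: [-0.2, -0.3, -2.4]
finger_gap: 0.0265
gripper_force: 60.0
```

Emit:
{"api": "move_arm", "payload": {
  "rows": [
    [1,0.004,0,0,0],
    [1,0.004,0,0,0],
    [-1,0.004,0,0,0],
    [-1,0.004,0,0,0],
    [-1,0.004,0,0,0],
    [-1,0.004,0,-0.04,0],
    [-1,0.004,0,-0.08,0],
    [-1,0.004,0,-0.12,0]
  ]
}}

```text
time: 31.0
tcp_pos: [0.4571, -0.1876, 0.1213]
ee_rot: [-0.674, 0.739, -0.0, 0.0]
force: [0.7, -0.3, -0.2]
finger_gap: 0.0852
gripper_force: 0.0
```

Emit:
{"api": "move_arm", "payload": {
  "rows": [
    [-1,-0.06,0,0,0],
    [-1,-0.12,0,0,0],
    [-1,-0.18,0,0,0],
    [-1,-0.24,0,0,0],
    [-1,-0.3,0,0,0],
    [-1,-0.33,0,0,0],
    [-1,-0.33,0,0,0],
    [-1,-0.33,0,0,0]
  ]
}}

```text
time: 32.0
tcp_pos: [0.4873, 0.1405, 0.1198]
ee_rot: [-0.674, 0.739, -0.0, -0.0]
force: [0.5, -0.2, -0.1]
finger_gap: 0.0854
gripper_force: 0.0
```

```bash
python3 - <<'E'
from h import *
s=get_image("side")["frame"];f=get_image("top")["frame"]
cv2.imwrite("pics/p9.png",cv2.hconcat([cv2.resize(f,(400,300)),cv2.resize(f[200:350,340:540],(400,300))])[:,:,::-1])
cv2.imwrite("pics/p10.png",s[:,:,::-1])
E
```

```text
(no output)
```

View pics/p9.png

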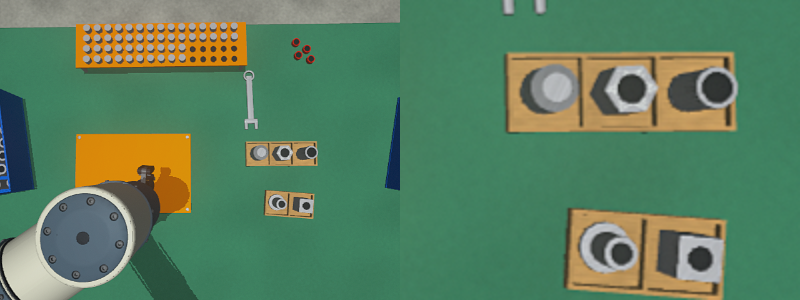

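View pics/p10.png

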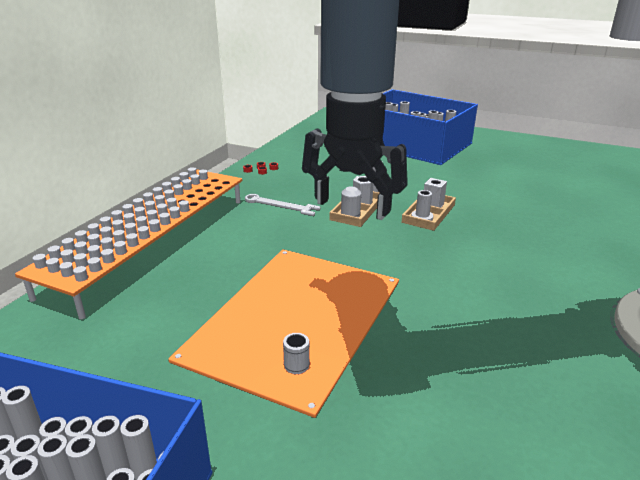

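All five parts stand upright in their cells: top-view crop plug (550,90), hex (630,88), tall sleeve (717,87), bush (615,248) and block (698,258). The short sleeve is still at (296,352) in the side view, and the spanner hasn't moved. The gripper is clear of everything.

```bash
python3 -c "
from workcell import *
print(close_job())"
```

```text
the job is handed in; nothing more can be done
None
```

I handed in the job at about 32 s: all five parts stand upright in their own carton cells, and the short sleeve and spanner look unmoved in the last pictures; the first grip on the hex coupling slipped and tilted it on the board, but it settled upright and the second grip held.

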